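# Turn up the stirring on a touch-slider hotplate

### The arm

A 6-joint arm with a two-finger parallel gripper is mounted at the origin on the work surface. World frame = base frame: x ahead of the robot, y to its left, z up, the work surface at z = 0. Lengths are in m, angles in degrees, forces in N, time in s.
With the tool pointing down it reaches from about 0.325 to 0.85 m from the base axis. Payload 15.5 kg.
Tool frame: the origin (TCP) lies midway between the tips of the shut fingers; the grasp point (between the pads) lies 19 mm behind it; z points along the fingers, y is the line along which they close (so a half turn about z gives the same grasp; the last joint's range is limited). The gripper opens to 91 mm and grips with 3 to 60 N. Pads are 32 mm wide; open, the fingers measure 118 mm over their backs; the gripper's body (76 mm by 178 mm) begins 60 mm behind the grasp point.
Start: joints at [58.929, 28.281, 77.091, -0, 74.628, -5.472], TCP at [0.27, 0.564, 0.214] pointing down, gripper open.
Joint ranges: [-166.48, 166.48], [-47.26, 123.95], [12.59, 153.08], [-70.14, 250.14], [6.76, 159.57], [-176.63, 176.63]. Speed limits (degrees/s): [108.29, 108.29, 147.25, 172.46, 172.46, 172.46].

### API

Orientations are given as a 3x3 rotation matrix whose columns are the frame's x, y, z axes.
In Python, from bench import ctrl gives the robot as it stands. The module is installed in compiled form; this text tells all that it offers. Calls block until the motion is done:
- ctrl.goto(position, orientation): joint-space move of the TCP to a pose.
- ctrl.move_l(position, vel=0.15, ori=None, contact_N=None): straight line of the TCP; ori=None keeps the orientation; vel is the mean speed in m/s. With contact_N (N) it stops when the force on the tool has changed by that much, and returns True; else False.
- ctrl.movej(angles): joint-space move.
- ctrl.command_gripper(opening): opening from 0.0 (shut) to 1.0 (fully open); the grip force is fixed at half the most; returns when the fingers have stopped.
- ctrl.sleep(seconds).
- ctrl.ik(position, orientation): joint angles nearest the present ones, or None.
- ctrl.read_camera(name): name is "side" or "top" or "wrist"; returns the picture (480x640x3 uint8, blue, green, red); there is no depth.
- ctrl.camera_params(name): a dict with "fx", "fy", "cx", "cy" (pixels), "pose" (4x4, takes a point from camera to world coordinates); the wrist camera has in their place "T_tool_cam" (4x4, takes a point from camera to tool coordinates, whose origin is the TCP and whose axes are the flange's). Camera axes: x right, y up, looking along -z (the intrinsics and any distortion apply to the point x, -y, -z); pixel columns grow to the right and rows downward; lengths in m; the calibration is good to about 2 mm. A picture is of the moment at which its call begins: read the wrist's pose just before it. camera_params takes no time and is no camera call.
A pose or a line that the arm cannot do raises ctrl.MotionError and nothing moves.
- ctrl.sign_off(): hands the job in; it is judged then, once.
Readings, each from a call of its own:
- ctrl.current_t(): time.
- ctrl.current_q(): joint angles.
- ctrl.current_dq(): joint speeds.
- ctrl.current_effort(): joint torques, N m.
- ctrl.current_tool_pos(): TCP position.
- ctrl.current_eef_rot(): TCP orientation.
- ctrl.current_contact_force(): force on the tool from outside, world axes, zero at the start.
- ctrl.current_wrist_torque(): the same for the moment, N m.
- ctrl.current_grip_width(): opening from 0.0 (shut) to 1.0 (fully open).
- ctrl.current_grasp_force(): force on a finger pad.
Only numpy, scipy, OpenCV 4.12 (cv2) and the standard library are available. Lean on these libraries where they do the work, as an engineer would, in place of code of your own. Each camera call takes 0.05 s, during which the arm holds its last target. There are 200 camera calls.

### The job

Turn up the stirring on the hotplate's touch slider (the raised grey bar on the black glass panel, whose six tick marks grow longer from low to high): put a fingertip lightly on the first mark at the low end, slide it along the bar over every mark in turn to the fifth, without sliding on to the sixth, and finish with the fingertip still resting lightly on the fifth mark, and on no other mark, so that the setting locks. The program ends while it is still touching there. Leave the heat knob, the glassware and everything else where it is; nothing is to be picked up.

Things in the scene. Friction and masses are not known exactly. Their poses are not given: they have to be found in the camera images.
- hotplate: three-place stirring hotplate, does not shift: white housing 260 mm deep (its x) by 420 mm wide (its y), front deck 67 mm above the bench, three white square ceramic plates (125 mm, tops 81 mm above the bench) in a row along its back half. Origin: centre of its underside; its -x side is the operator's front, its +y side the operator's left.
- glass: black glass touch panel on the hotplate's front deck, 66 by 250 mm, level, face 70 mm above the bench; lies on a soft gasket: sinks straight down under a finger up to 2.5 mm, about 2 N per mm after the first 0.6 N, and comes back. Origin: middle of the glass face; y along the slider towards its low end, z up.
- slider (a point): the stirring slider: a straight raised grey bar along the middle of the glass panel, 20 mm wide, 208 mm long, 2 mm proud of the glass, moving with it; flat top 72 mm above the bench when untouched. This point: centre of the top. Six marks along it, 36 mm apart.
- heat_pointer (a point): point on the rim of the heat knob, 15 mm off its axis. The knob is a round grey knob, 34 mm wide, 19 mm high with a white pointer line, that stands on the deck beyond the high end of the slider, in line with it, its axis 95 mm from the sixth mark; it turns easily and stays where it is left.
- mark1: first mark of the slider: the low end of the slider, 14 mm in from the end of the bar, at the operator's left; shortest tick. Each mark is a white tick (this one 3.0 mm long, 4 mm broad) on the glass, square to the bar, along its back (+x) edge. The bar feels the finger in the 16 mm of its length centred on each mark. Origin: centre of the bar's top face at the mark; y along the bar towards the low end, z up.
- mark2: second mark of the slider. Each mark is a white tick (this one 6.3 mm long, 4 mm broad) on the glass, square to the bar, along its back (+x) edge. The bar feels the finger in the 16 mm of its length centred on each mark. Origin: centre of the bar's top face at the mark; y along the bar towards the low end, z up.
- mark3: third mark of the slider. Each mark is a white tick (this one 9.6 mm long, 4 mm broad) on the glass, square to the bar, along its back (+x) edge. The bar feels the finger in the 16 mm of its length centred on each mark. Origin: centre of the bar's top face at the mark; y along the bar towards the low end, z up.
- mark4: fourth mark of the slider. Each mark is a white tick (this one 12.9 mm long, 4 mm broad) on the glass, square to the bar, along its back (+x) edge. The bar feels the finger in the 16 mm of its length centred on each mark. Origin: centre of the bar's top face at the mark; y along the bar towards the low end, z up.
- mark5: fifth mark of the slider: the one to stop on. Each mark is a white tick (this one 16.2 mm long, 4 mm broad) on the glass, square to the bar, along its back (+x) edge. The bar feels the finger in the 16 mm of its length centred on each mark. Origin: centre of the bar's top face at the mark; y along the bar towards the low end, z up.
- mark6: sixth mark of the slider: the high end, 14 mm in from the end of the bar; longest tick. Each mark is a white tick (this one 19.5 mm long, 4 mm broad) on the glass, square to the bar, along its back (+x) edge. The bar feels the finger in the 16 mm of its length centred on each mark. Origin: centre of the bar's top face at the mark; y along the bar towards the low end, z up.
- dish: glass crystallising dish, 90 mm wide, 42 mm high, empty, on the operator's left plate; loose. Origin: centre of its underside.
- vial_a: glass vial with black cap, 27 mm wide, 59 mm high, on the middle plate; loose. Origin: centre of its underside.
- vial_b: glass vial with black cap, 27 mm wide, 59 mm high, on the operator's right plate; loose. Origin: centre of its underside.
- jar: small white screw-cap jar, 38 mm wide, 39 mm high, on the deck beyond the low end of the slider, about 75 mm from the first mark; loose. Origin: centre of its underside.
- die: steel die ring, 60 mm wide, 18 mm high, on the bench in front of the hotplate; loose. Origin: centre of its underside.
- spatula: thin steel micro-spatula, 160 mm long, 4 mm thick, lying on the bench in front of the hotplate; origin under its middle; loose. 
- petri: shallow glass dish, 90 mm wide, 16 mm high, on the bench to the left of the hotplate; loose. Origin: centre of its underside.
- vial_c: glass vial with black cap, 27 mm wide, 59 mm high, on the bench to the right of the hotplate; loose. Origin: centre of its underside.

How it is judged:
By the outcome, as a careful person would: the job done as asked, in the order asked, and still so for the second after the job is handed in, while the arm keeps its last pose, push and grip.
It also fails if it takes over 37 s, if anything falls off the work surface, if the arm or the gripper's body presses on something with over 40 N, if the wrist force passes 120 N, or if a joint passes its speed limit or range.

## Working session

There is one attempt and no reset: what is moved stays moved. The work goes in short steps, each a Python script; the robot and the scene stay as the last script left them, time stands still between calls to the robot, and variables do not carry over. Pictures are saved under pics/ and viewed, at most 10 in all, crops included, and the job is handed in when it is done.

```bash
mkdir -p pics; python3 - <<'E'
from bench import ctrl
import cv2
for n in("top","side"):
    cv2.imwrite(f"pics/{n}0.png",ctrl.read_camera(n)); p=ctrl.camera_params(n); print(n,p)
print(ctrl.camera_params("wrist"),ctrl.current_t(),ctrl.current_eef_rot())
E
```

```text
top {'fx': 561.6639586939643, 'fy': 561.6639586939643, 'cx': 320.70938225922407, 'cy': 236.5503997070035, 'pose': array([[-0.01386943,  0.99047307, -0.13700634,  0.41330449],
       [-0.99972438, -0.01114045,  0.02066542,  0.05482755],
       [ 0.01894223,  0.13725519,  0.99035459,  1.32336418],
       [ 0.        ,  0.        ,  0.        ,  1.        ]])}
side {'fx': 443.3973407623992, 'fy': 443.3973407623992, 'cx': 319.7582839712721, 'cy': 236.43966042890187, 'pose': array([[-0.96459066,  0.19587742, -0.1766264 ,  0.46369496],
       [-0.26346049, -0.74702076,  0.61036755,  0.55179227],
       [-0.01238637,  0.63528892,  0.77217522,  0.73052079],
       [ 0.        ,  0.        ,  0.        ,  1.        ]])}
{'fx': 396.02055471964553, 'fy': 396.02055471964553, 'cx': 316.1534882055965, 'cy': 243.9952290090235, 'T_tool_cam': array([[ 7.98568109e-04,  9.61454236e-01,  2.74963842e-01,
         7.91476397e-02],
       [ 9.99999621e-01, -6.72445234e-04, -5.52954477e-04,
        -4.42196489e-04],
       [-3.46742299e-04,  2.74964180e-01, -9.61454409e-01,
        -1.71350293e-01],
       [ 0.00000000e+00,  0.00000000e+00,  0.00000000e+00,
         1.00000000e+00]])} 0.1 [[-9.01843821e-01  4.32061821e-01 -5.52609275e-04]
 [ 4.32062164e-01  9.01843338e-01 -9.38207169e-04]
 [ 9.30034956e-05 -1.08487790e-03 -9.99999407e-01]]
```

View pics/top0.png

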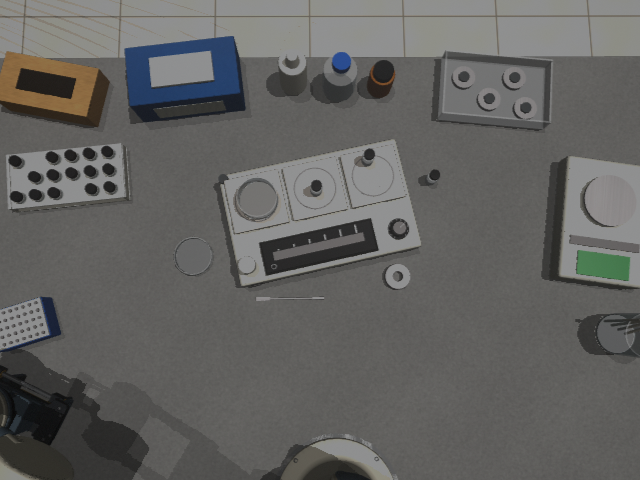

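```bash
cat > h.py <<'E'
import numpy as np,cv2
from bench import ctrl
def pose(n):
    p=ctrl.camera_params(n)
    if n=="wrist":
        T=np.eye(4);T[:3,:3]=ctrl.current_eef_rot();T[:3,3]=ctrl.current_tool_pos();return p,T@p["T_tool_cam"]
    return p,p["pose"]
def cast(uv,z,p,P):
    uv=np.atleast_2d(uv).astype(float)
    d=np.c_[(uv[:,0]-p["cx"])/p["fx"],-(uv[:,1]-p["cy"])/p["fy"],-np.ones(len(uv))]@P[:3,:3].T
    return P[:3,3]+d*((z-P[2,3])/d[:,2])[:,None]
def blobs(img,lo,hi,amin,z,p,P):
    m=((img.max(2)>=lo)&(img.max(2)<=hi)).astype(np.uint8)
    n,l,s,c=cv2.connectedComponentsWithStats(m)
    out=[]
    for i in range(1,n):
        if s[i,4]>=amin:
            r=cv2.minAreaRect(np.argwhere(l==i)[:,::-1].astype(np.float32))
            out.append((s[i,4],c[i],r,cast(c[i],z,p,P)[0]))
    return out
E
python3 - <<'E'
from h import *
img=cv2.imread("pics/top0.png");p,P=pose("top")
print("approx bar ends",cast([[274,264],[364,237],[319,246]],.072,p,P).round(4))
cv2.imwrite("pics/crop.png",cv2.resize(img[190:300,215:425],None,fx=3.8,fy=3.8,interpolation=cv2.INTER_CUBIC))
print(img[247,300:345].max(1))
E
```

```text
approx bar ends [[ 0.5258  0.1338  0.072 ]
 [ 0.5843 -0.0688  0.072 ]
 [ 0.5651  0.0328  0.072 ]]
[105 104 105 104 105 104 106 106 106 104 106 106 105 106 105 106 105 106
 105 107 107 106 107 105 107 106 107 106 106 106 106 104 106  78  65  60
  50  47  45  44  43  44  42  43  44]
```

View pics/crop.png

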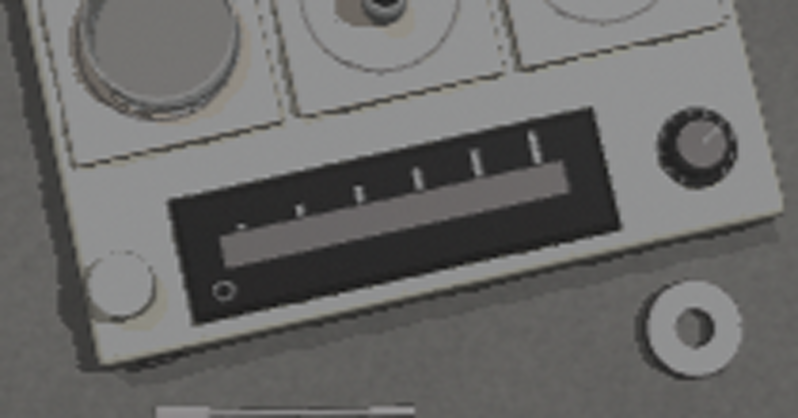

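```bash
cat >> h.py <<'E'
def bar(img,seed,lo,hi,z,p,P):
    m=((img.max(2)>=lo)&(img.max(2)<=hi)).astype(np.uint8)
    m=cv2.morphologyEx(m,cv2.MORPH_OPEN,np.ones((3,3)))
    n,l=cv2.connectedComponents(m)
    k=l[seed[1],seed[0]]; pts=cast(np.argwhere(l==k)[:,::-1],z,p,P)[:,:2]
    r=cv2.minAreaRect((pts*1000).astype(np.float32)); b=cv2.boxPoints(r)/1000
    e=b[1]-b[0],b[2]-b[1]; a=max(e,key=np.linalg.norm); a=a/np.linalg.norm(a); a=a*np.sign(a[1])
    return np.array(r[0])/1000,r[1],a,pts.mean(0)
def R(a,tilt=0):
    y=np.array([a[0],a[1],0]);z=np.array([0,0,-1.]);x=np.cross(y,z)
    t=np.radians(tilt)  # tip edge on the -y (high) side lower
    return np.c_[x,y*np.cos(t)-z*np.sin(t),z*np.cos(t)+y*np.sin(t)]
E
python3 - <<'E'
from h import *
img=cv2.imread("pics/top0.png");p,P=pose("top")
c,s,a,m=bar(img,(320,246),85,125,.072,p,P);print(c,s,a,m)
if not(180<max(s)<230): raise SystemExit
ctrl.goto([*c,.22],R(a)); ctrl.command_gripper(0.0)
p,P=pose("wrist");img=ctrl.read_camera("wrist");cv2.imwrite("pics/w1.png",img)
np.savez("w1.npz",P=P); print(ctrl.current_t(),ctrl.current_tool_pos(),ctrl.current_q(),ctrl.current_contact_force())
E
```

```text
[0.56539911 0.03434531] (18.917922973632812, 206.2998809814453) [-0.20666759  0.9784112 ] [0.56514388 0.03444072]
3.6833 [0.56538538 0.03436122 0.21999635] [-2.56284074e+00  2.32112560e+01  8.50537133e+01  1.38787882e-03
  7.17367363e+01 -1.04491217e+02] [-0.12511126 -0.0094265   0.62046987]
```

View pics/w1.png

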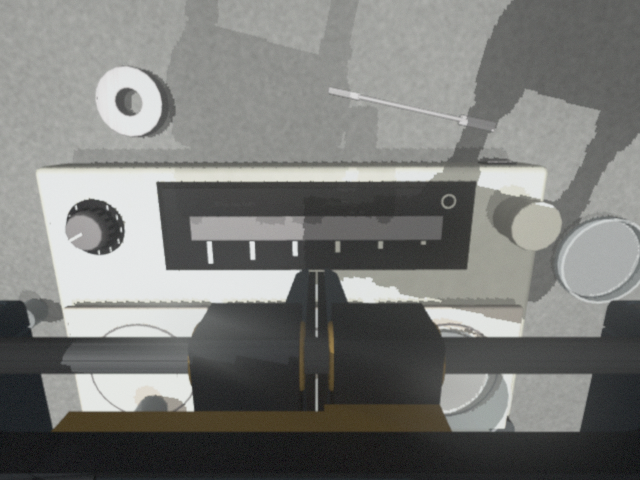

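```bash
python3 - <<'E'
from h import *
img=cv2.imread("pics/w1.png");p=ctrl.camera_params("wrist");P=np.load("w1.npz")["P"]
g=img.max(2).astype(float); k=g-cv2.blur(g,(25,1))
row=k[242:246,200:435].mean(0); i=[j+200 for j in range(1,len(row)-1) if row[j]>15 and row[j]>=row[j-1] and row[j]>row[j+1]];print("ticks",i)
t=cast([[u,243] for u in i],.070,p,P);print(t.round(4))
for u in(230,270,360,400): print(u,g[208:250,u].astype(int))
print(g[226,182:200].astype(int),g[226,432:452].astype(int))
print("centre",cast([[190,228],[442,228],[316,228]],.072,p,P).round(4))
cv2.imwrite("pics/tip.png",cv2.resize(np.clip(img[255:315,270:365].astype(float)*2.5,0,255).astype(np.uint8),None,fx=8,fy=8,interpolation=cv2.INTER_CUBIC))
E
```

```text
ticks [209, 252, 294, 337, 380, 423]
[[ 0.5957 -0.051   0.07  ]
 [ 0.5882 -0.0155  0.07  ]
 [ 0.5809  0.0192  0.07  ]
 [ 0.5733  0.0546  0.07  ]
 [ 0.5658  0.0901  0.07  ]
 [ 0.5583  0.1256  0.07  ]]
230 [ 67  69  69  66  70  65  68  69 116 158 168 171 174 172 173 172 172 173
 172 168 167 169 169 171 169 171 169 168 170 169 167 149 115  77  73  73
  72  73  71  73  73  72]
270 [ 66  65  68  63  65  67  62  69 103 134 147 148 143 147 147 148 157 167
 168 173 167 170 170 169 169 168 169 167 166 168 167 152 115  76  70  70
  70  72  71  68  71  69]
360 [ 50  53  53  57  60  52  53  60  84 104 103 105 106 105 106 104 107 105
 105 107 101 106 104 105 103 107 104 104 106 102 105  93  70  52  55  54
  53  54  52  56  51  55]
400 [ 56  59  56  55  58  53  49  57  82 103 103 106 104 106 105 106 105 102
 104 104 103 104 105 103 104 104 103 103 102 104 102  91  69  53  56  51
  55  53  52  54  56  54]
[ 74  77  74  73  76  69  77  86 126 165 171 171 170 170 170 169 171 172] [102 104 104 103 105 102 107 104 101  95  77  58  54  54  57  56  54  53
  54  56]
centre [[ 0.5855 -0.0677  0.072 ]
 [ 0.5422  0.1367  0.072 ]
 [ 0.5638  0.0345  0.072 ]]
```

View pics/tip.png

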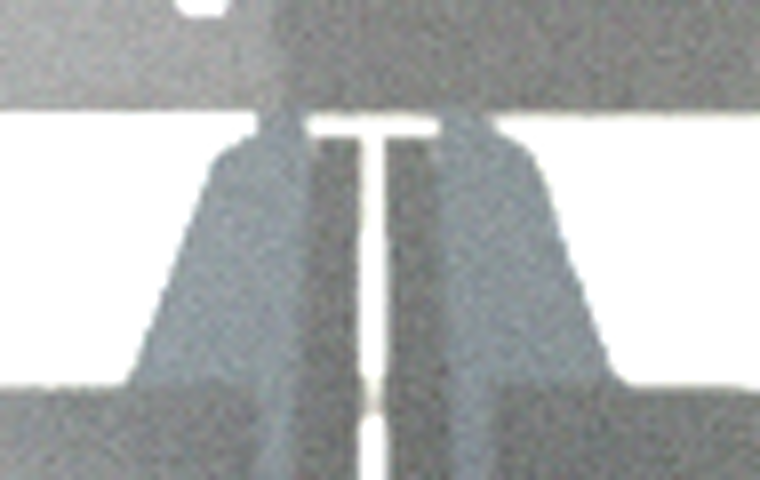

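```bash
cat >> h.py <<'E'
a=np.array([-.207,.9783]);c=np.array([.5645,.0344])
def at(s,z): # s: contact position along bar, m (+ = low end)
    return [*(c+a*(s+.0054)),z]
E
python3 - <<'E'
from h import *
ctrl.goto(at(.090,.12),R(a,10)); ctrl.move_l(at(.090,.085),vel=.08); ctrl.sleep(.3)
f0=np.array(ctrl.current_contact_force()); print("f0",f0)
hit=ctrl.move_l(at(.090,.0695),vel=.006,contact_N=1.5)
print(hit,ctrl.current_tool_pos(),ctrl.current_contact_force()-f0,ctrl.current_t())
cv2.imwrite("pics/w2.png",ctrl.read_camera("wrist"));cv2.imwrite("pics/s2.png",ctrl.read_camera("side")[120:420,160:560])
np.save("f0.npy",f0)
E
```

```text
f0 [-0.55481262 -0.10662803  0.29737727]
True [0.54468997 0.12774899 0.07204262] [0.52207976 0.0752249  1.42850899] 7.0583
```

View pics/w2.png

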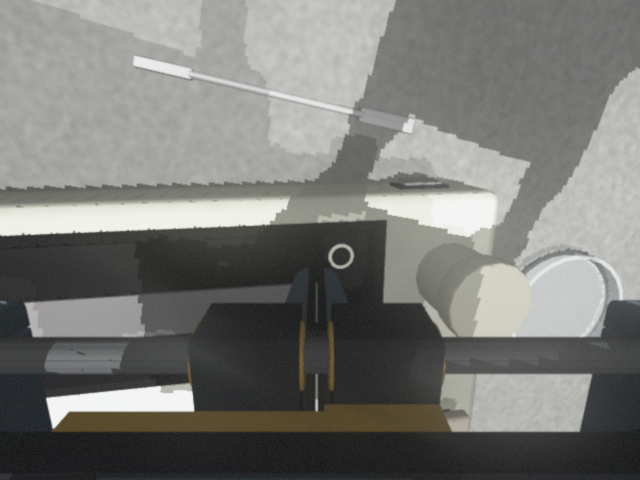

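```bash
python3 - <<'E'
from h import *
f0=np.load("f0.npy"); z=.0714
ctrl.move_l(at(.090,z),vel=.004); ctrl.sleep(.2); F=ctrl.current_contact_force()-f0; print(F,ctrl.current_tool_pos())
if not 1.2<F[2]<4.5: raise SystemExit("force")
for s in(.054,.018,-.018,-.054):
    ctrl.move_l(at(s,z),vel=.03); F=ctrl.current_contact_force()-f0; print(s,F.round(2),ctrl.current_tool_pos().round(4))
    if F[2]<1.5: z-=.0003
    if F[2]>4: z+=.0003
ctrl.sleep(.3);print(ctrl.current_contact_force()-f0,ctrl.current_t())
cv2.imwrite("pics/w3.png",ctrl.read_camera("wrist"));cv2.imwrite("pics/t3.png",ctrl.read_camera("side"))
E
```

```text
[ 0.62433528 -0.12434885  3.81380082] [0.54474902 0.12771764 0.07141568]
0.054 [ 0.69 -0.66  3.39] [0.5522 0.0925 0.0714]
0.018 [-0.19 -0.09  3.89] [0.5597 0.0572 0.0714]
-0.018 [ 0.15 -0.45  3.37] [0.5671 0.022  0.0714]
-0.054 [-0.37  0.31  2.77] [ 0.5746 -0.0132  0.0714]
[-0.31044311 -0.1898481   2.90690626] 13.3583
```

View pics/t3.png

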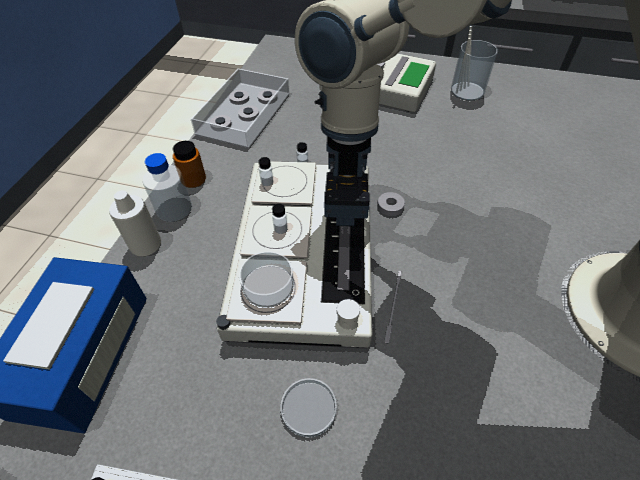

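View pics/w3.png

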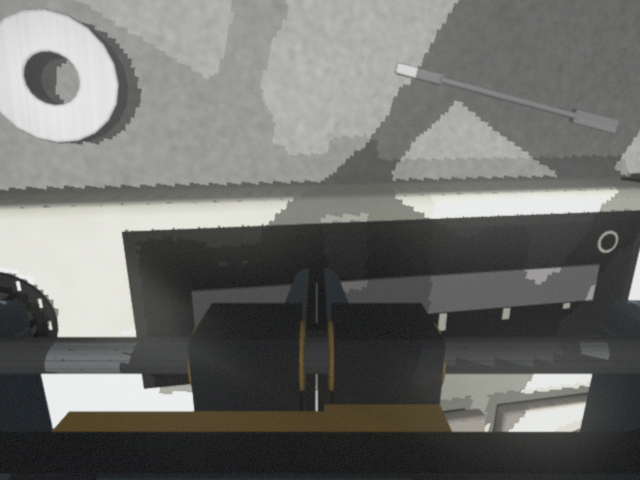

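```bash
python3 - <<'E'
from h import *
p,P=pose("wrist")
t=cast([[566,305],[505.5,313],[442,320]],.069,p,P)[:,:2]
print(((t-c)@a).round(4), ((cast([[192,295],[599,270]],.071,p,P)[:,:2]-c)@a).round(4))
print(ctrl.current_contact_force()-np.load("f0.npy"))
E
```

```text
[0.0904 0.0543 0.0183] [-0.1036  0.1046]
[ 0.22766419 -0.78196927  3.95814126]
```

The ticks match to within 0.5 mm, and the bar ends come out at ±104 mm. The fingertip is on mark 5.

```bash
python3 -c "
from bench import ctrl
print(ctrl.sign_off(),ctrl.current_t())"
```

```text
the job is handed in; nothing more can be done
the job is handed in; nothing more can be done
```

The fingertip slid along the bar from mark 1 to mark 5 and is still resting there at about 3–4 N. The job is handed in at about 13 s on the robot's clock, and nothing else appears to have moved.

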